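# Feel two whey outlet valves for binding

### The arm

A 7-joint arm with a two-finger parallel gripper is mounted at the origin on the work surface. World frame = base frame: x ahead of the robot, y to its left, z up, the work surface at z = 0. Lengths are in m, angles in rad, forces in N, time in s.
With the tool pointing down it reaches from about 0.425 to 0.875 m from the base axis. Payload 4.7 kg.
Tool frame: the origin (TCP) lies midway between the tips of the shut fingers; the grasp point (between the pads) lies 19 mm behind it; x points along the fingers, y is the direction in which the jaws open and shut, and the axes are right-handed (so a half turn about x gives the same grasp; the last joint's range is limited). The gripper opens to 85 mm and grips with 20 to 120 N. Pads are 22 mm wide; open, the fingers measure 114 mm over their backs; the gripper's body (76 mm by 85 mm) begins 54 mm behind the grasp point. The pads swing forward as they close: fully open they stand 13 mm farther back than shut.
Start: joints at [1.276, 0.321, -0.07, 1.45, 0.023, 1.371, -0.057], TCP at [0.198, -0.619, 0.205] pointing down, gripper open.
Joint ranges: [-2.86, 2.86], [-0.3, 2.09], [-1.38, 1.24], [0.06, 2.45], [-1.56, 4.7], [0.09, 2.05], [-2.69, 2.69]. Speed limits (rad/s): [2.57, 2.57, 3.14, 3.14, 3.14, 3.14, 3.14].

### API

Orientations are given as a rotation vector (axis times angle).
In Python, from cell import robot, camera, job gives the robot as it stands.
- The arm moves only by the tool drive_tool, never from a script. Its argument "deltas" is a list that holds one entry, the list of rows, each a list of 4 numbers: the shift along the tool's x, y, z in cm, then the turn about the tool's x in rad. A call has 1 to 5 rows; each row shifts and turns the commanded pose from where the row before left it, along the tool's axes as they then stand; what a row does not reach is not made up. A row lasts 1/8 s, in which the tool goes at most 62.5 mm and 10.7 degrees, less where a joint would pass 70% of its speed; a pose out of reach is approached as far as the arm can. A call with a gripper value outside its range is refused whole. "gripper" is the opening in per cent of the stroke, from 0 (shut) to 100 (fully open), set as the call begins (left out, the last holds). The fingers move at their own pace and stop on an object; the grip force is fixed at half the most. Time passes only in rows, so rows that do not move let the fingers close. It gives the time, the measured TCP pose, the force and the opening at its end, in the units of the state.
- robot.get_obs(): the state, without advancing time (a new reading comes with each control period).
- camera(name): name is "scene" or "top" or "wrist"; returns a dict with "pixels" (420x560x3 uint8, blue, green, red), "z_map" (420x560 float32, m along the optical axis (not along the pixel's ray), 0 where there is no reading), "fov_y" (degrees; the focal length in pixels is half the picture's height over the tangent of half this angle, whatever the lens; pixels are square), "cx", "cy" (the principal point, pixels), "dist" ([k1, k2, p1, p2, k3] as OpenCV has them; the pictures are not rectified), "R" (3x3) and "t" (3): a world point X has camera coordinates R X + t. Camera axes: x right, y down, z forward; pixel columns grow to the right and rows downward; lengths in m; the calibration is good to about 2 mm. A picture is of the moment at which its call begins.
- job.finish_job(): hands the job in, once; it reports no verdict.
The state is a dict: "time_s": time; "joints": joint angles; "dq": joint speeds; "tau": joint torques, N m; "tcp_pos": TCP position; "tcp_rot": TCP orientation; "contact_force": force on the tool from outside, world axes, zero at the start; "ft_torque": the same for the moment, N m; "gripper_width": finger opening in m.
Only numpy, scipy, OpenCV 4.12 (cv2) and the standard library are available. Lean on these libraries where they do the work, as an engineer would, in place of code of your own. Each camera call takes 0.05 s, during which the arm holds its last target.

### The job

Before the next batch drains, feel the two whey outlet valves for binding: gently swing each lever from shut towards open, the blue one first and then the green one, pushing it with loose fingers and not clamping it. Leave a valve that swings all the way fully open; if a lever turns stiff part way, do not force it but swing it back to fully shut and leave it there. Leave everything else on the table as it stands.

Things in the scene. Friction and masses are not known exactly. Their poses are not given: they have to be found in the camera images.
- outlets: fixed stainless draining tray (300 x 560, rim 160 high) full of white cheese moulds, with two outlet pipes (top 129 high), each through a ball valve (top 146) to a spout over a gutter. Origin on the table midway between the valves; +x to the tray (its wall at x 125, moulds to 171 high), +y to the blue valve; stems at (0, 130) blue and (0, -130) green. mm
- blue_lever (a joint): lever angle about its upright stem, rad: 0 = shut, at its stop, pointing along the tray's +y; grows anticlockwise seen from above; pi/2 = fully open, at its stop, pointing away from the tray (-x). Stays where it is left. Sound: 4 to 6 N at the grip point while it moves, almost none at rest; the stops give 3 to 6 mm at 10 N. Over 22 N, pushing or clamping, is forcing it
- green_lever (a joint): the same for the green lever. Either valve may bind, which cannot be seen: a binding one turns as a sound one up to some angle between 0.4 and 1.0 rad, where the force at the grip point jumps to about 13 N, then climbs by 4 to 5 N for each 0.1 rad, and the lever springs back to that angle if let go; back to shut it takes the ordinary 4 to 6 N
- blue_lever_grip (a point): grip point, in the middle of the blue sleeve's thickness, 110 mm from the stem axis and 170 mm above the table. The sleeve is 26 mm wide, 14 mm high, and runs from 55 to 153 mm from the stem axis; at least 33 mm is free beneath it at the grip point and both its sides are free, all along its swing
- green_lever_grip (a point): the same point of the green sleeve
- blue_lever_pivot (a point): on the stem axis of the blue lever, at the height of its grip point
- green_lever_pivot (a point): on the stem axis of the green lever, at the height of its grip point
- brush: loose washing brush, 150 mm long, lying on the table between the two pipes; bystander
- gasket: loose black rubber gasket ring, 50 mm across, 6 mm high, on the table beneath the shut blue lever; bystander
- mould_a: loose empty white round cheese mould, 82 mm across, 80 mm high, at the robot's left; bystander
- mould_b: loose empty white round cheese mould, 82 mm across, 80 mm high, at the robot's right, beside the gutter; bystander
- block_mould: loose empty white block mould 100 x 160 x 85 mm high, at the robot's right; bystander
- jar: loose glass jar with white cap, 68 mm across, 90 mm high, at the robot's right; bystander
- ladle: loose long spoon, 240 mm, lying on the table in front of the gutter; bystander

How it is judged:
By the outcome, as a careful person would: the job done as asked, in the order asked, and still so for the second after the job is handed in, with the robot touching nothing.
It also fails if it takes over 66 s, if anything falls off the work surface, if the arm or the gripper's body presses on something with over 40 N, if the wrist force passes 120 N, or if a joint passes its speed limit or range.

## Working session

There is one attempt and no reset: what is moved stays moved. The work goes in short steps, Python scripts to look and compute and a tool call to move; the robot and the scene stay as the last step left them, time stands still between calls to the robot, and variables do not carry over. Pictures are saved under pics/ and viewed, and the job is handed in when it is done.

Besides the shell and the picture viewer there is one more tool, called after "Request:" as a command line: name --argument value ..., lists and objects as JSON in quotes. drive_tool: Moves the arm, as the interface text tells. Its arguments: {"type":"object","properties":{"deltas":{"type":"array","items":{"type":"array","items":{"type":"array","items":{"type":"number"}}}},"gripper":{"type":"number"}},"required":["deltas"]}

```bash
ls; mkdir -p pics; python3 - <<'E'
from cell import robot,camera
import cv2,numpy as np
print(robot.get_obs())
for n in ["scene","top"]:
    c=camera(n); cv2.imwrite(f"pics/{n}0.png",c["pixels"]); np.savez(f"{n}0.npz",**c)
    print(n,c["fov_y"],c["cx"],c["cy"],c["dist"],c["R"],c["t"])
E
```

```text
pics
{'time_s': 0.0, 'joints': array([ 1.27607094,  0.32184163, -0.07010283,  1.45168146,  0.02263272,
        1.37078   , -0.05691108]), 'dq': array([-0.00032649,  0.00015115, -0.00081574,  0.00142561,  0.00107579,
       -0.00093761, -0.00031046]), 'tau': array([-4.00935323e-04, -4.93593371e+01, -3.82377673e-01, -3.14330542e+01,
        1.28820702e-02,  1.15735363e-02, -1.10222338e-07]), 'tcp_pos': array([ 0.19733303, -0.61870791,  0.20410835]), 'tcp_rot': array([ 2.05525642,  0.3219701 , -2.05612527]), 'contact_force': array([-0.22533271, -1.13142556,  1.16463014]), 'ft_torque': array([ 0.01518255, -0.02842594, -0.00487445]), 'gripper_width': 0.08537588619503739}
scene 51.960945070886105 279.0262853529503 210.33205254588358 [-0.05545715  0.          0.          0.          0.        ] [[-0.68287162  0.73022392 -0.02143315]
 [ 0.49007745  0.43614563 -0.75471921]
 [-0.54176604 -0.52588023 -0.65569775]] [ 0.36476548 -0.11094144  1.40386487]
top 50.689298552209976 273.26264302953024 208.15713934501923 [-0.14353021  0.          0.          0.          0.        ] [[-0.02101694 -0.99974835 -0.00784393]
 [-0.99083092  0.02187553 -0.13332495]
 [ 0.13346299  0.00496993 -0.99104134]] [-0.04095103  0.48872497  1.51587937]
```

View pics/scene0.png

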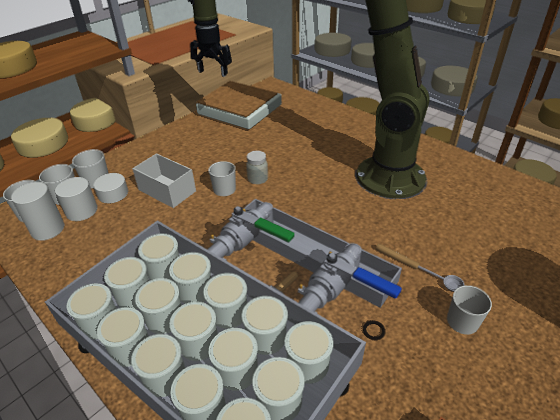

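View pics/top0.png

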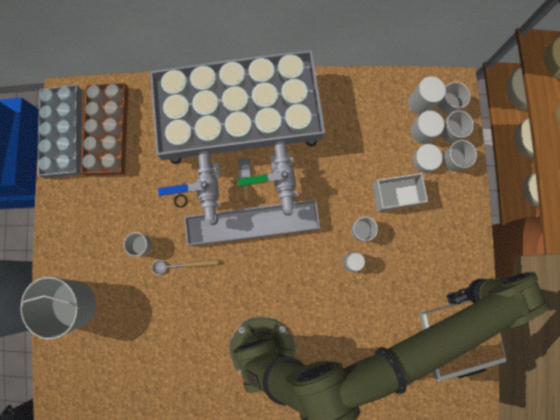

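The scene view shows the blue sleeve at about (377,283) and the green one at (274,230). In the top view they are at (173,190) and (252,181). Both levers are shut, pointing along +y. Next I measure them.

```bash
cat > h.py <<'E'
import numpy as np,cv2
def K(c):
    h=c["pixels"].shape[0]; f=h/2/np.tan(np.radians(float(c["fov_y"]))/2)
    return np.array([[f,0,float(c["cx"])],[0,f,float(c["cy"])],[0,0,1]])
def ray(c,uv):
    p=cv2.undistortPoints(np.array(uv,float).reshape(-1,1,2),K(c),np.array(c["dist"],float)).reshape(-1,2)
    d=np.c_[p,np.ones(len(p))]@c["R"]; o=-c["R"].T@c["t"]; return o,d
def onplane(c,uv,z):
    o,d=ray(c,uv); return o+d*((z-o[2])/d[:,2])[:,None]
def mask(c,col):
    hsv=cv2.cvtColor(c["pixels"],cv2.COLOR_BGR2HSV)
    lo,hi={"blue":((105,150,60),(130,255,255)),"green":((50,120,40),(80,255,255))}[col]
    m=cv2.inRange(hsv,lo,hi); n,l,s,_=cv2.connectedComponentsWithStats(m)
    return l,s,n
def deproj(c,m):
    v,u=np.nonzero(m); z=c["z_map"][v,u]; ok=z>0
    p=cv2.undistortPoints(np.c_[u,v][ok].astype(float).reshape(-1,1,2),K(c),np.array(c["dist"],float)).reshape(-1,2)
    X=np.c_[p,np.ones(len(p))]*z[ok][:,None]
    return (X-c["t"])@c["R"]
E
python3 - <<'E'
from h import *
for n in ["scene","top"]:
    c=dict(np.load(f"{n}0.npz"))
    for col in ["blue","green"]:
        l,s,k=mask(c,col)
        for i in range(1,k):
            if s[i,4]>60:
                m=l==i; v,u=np.nonzero(m)
                P=deproj(c,m); top=P[P[:,2]>0.172]
                Q=onplane(c,np.c_[u,v],0.177)
                print(n,col,s[i],P[:,2].min(),P[:,2].max(),len(top))
                for A in (top,Q):
                    if len(A)<20: continue
                    r=cv2.minAreaRect((A[:,:2]*1000).astype(np.float32))
                    print("  mean",A[:,:2].mean(0).round(4),"rect",r)
E
```

```text
scene blue [353 268  48  30 590] 0.0005893995607139059 0.1808398154485631 501
  mean [0.5395 0.2755] rect ((538.328369140625, 274.515869140625), (26.759933471679688, 95.58528137207031), 5.8092265129089355)
  mean [0.5419 0.2775] rect ((541.9758911132812, 275.6795654296875), (30.852088928222656, 96.85519409179688), 6.25122594833374)
scene green [255 218  39  24 400] 0.16643570253798365 0.18063060858196087 346
  mean [0.5644 0.0186] rect ((562.5980834960938, 16.473926544189453), (26.571027755737305, 98.54934692382812), 8.214750289916992)
  mean [0.567  0.0203] rect ((567.2545166015625, 19.048198699951172), (30.360055923461914, 98.4495620727539), 8.425472259521484)
top blue [   0   98   38  110 3833] -0.7019011386191718 -0.10009735329159646 0
  mean [0.6816 0.8231] rect ((687.7733764648438, 819.4957885742188), (400.1554870605469, 147.20046997070312), 5.593497276306152)
top blue [159 185  28  10 185] 0.1688961864128311 0.18432649808067025 169
  mean [0.5359 0.2724] rect ((535.6044921875, 271.339111328125), (22.576745986938477, 90.02759552001953), 7.0916900634765625)
  mean [0.5359 0.2705] rect ((535.8765258789062, 270.4564514160156), (21.347347259521484, 90.08654022216797), 6.680088520050049)
top green [238 175  29  11 210] -0.000259755812090822 0.18386709866623013 193
  mean [0.5608 0.0142] rect ((561.0377197265625, 13.553009033203125), (24.076053619384766, 92.67638397216797), 7.796148300170898)
  mean [0.5609 0.0143] rect ((561.1784057617188, 13.607391357421875), (24.493162155151367, 93.15161895751953), 9.145474433898926)
```

```bash
cat > g.py <<'E'
import numpy as np
from scipy.spatial.transform import Rotation as Ro
from cell import robot
PSI=0.10
ST={"blue":np.array([.5484,.1695]),"green":np.array([.5724,-.088])}
def er(th): a=np.pi/2+PSI+th; return np.array([np.cos(a),np.sin(a)])
def et(th): a=np.pi+PSI+th; return np.array([np.cos(a),np.sin(a)])
def st(): 
    o=robot.get_obs(); return o,Ro.from_rotvec(o["tcp_rot"]).as_matrix()
def tgt(v,th,g=0,r=.11): return ST[v]+r*er(th)+g*et(th)
def delta(p,yawdir=None):
    """tool-axis shift in cm; turn to make tool y along yawdir (mod pi)"""
    o,R=st(); d=R.T@(np.array(p)-o["tcp_pos"])*100
    t=None
    if yawdir is not None:
        w=R.T@np.r_[yawdir,0]; t=np.arctan2(w[2],w[1]); t=[t,t-np.pi*np.sign(t)]
    return d.round(2),t
E
python3 - <<'E'
from g import *
o,R=st(); print(R.round(3))
for v in ST:
  for th in (0,np.pi/2): print(v,th,tgt(v,th).round(4),np.linalg.norm(tgt(v,th)),delta([*tgt(v,th),.26],et(th)))
E
```

```text
[[-0.001  0.304 -0.953]
 [ 0.002 -0.953 -0.304]
 [-1.    -0.002  0.   ]]
blue 0 [0.5374 0.279 ] 0.6055012908917793 (array([ -5.45, -75.2 , -59.68]), [np.float64(1.7795890902761144), np.float64(-1.3620035633136787)])
blue 1.5707963267948966 [0.4389 0.1585] 0.46669557461023403 (array([ -5.47, -66.72, -46.64]), [np.float64(0.2087935357397252), np.float64(-2.932799117850068)])
green 0 [0.5614 0.0215] 0.561827960205538 (array([ -5.5 , -49.94, -54.14]), [np.float64(1.7795890902761144), np.float64(-1.3620035633136787)])
green 1.5707963267948966 [ 0.4629 -0.099 ] 0.47341276960085404 (array([ -5.51, -41.46, -41.1 ]), [np.float64(0.2087935357397252), np.float64(-2.932799117850068)])
```

Request:
drive_tool --deltas '[[[-4,0,0,0],[-4,-1,-2,0],[0,-2.6,-4,0],[0,-2.6,-4,0],[0,-2.6,-4,0]]]' --gripper 70

```text
time_s: 0.72
tcp_pos: [0.3049, -0.4914, 0.2848]
tcp_rot: [2.055, 0.32, -2.055]
contact_force: [0.3, 0.7, -0.8]
gripper_width: 0.0597
```

Request:
drive_tool --deltas '[[[0,-2.6,-4,0],[0,-2.6,-4,0],[0,-2.6,-4,0],[0,-2.6,-4,0],[0,-2.6,-4,0]]]'

```text
time_s: 1.35
tcp_pos: [0.4558, -0.3069, 0.2849]
tcp_rot: [2.055, 0.32, -2.056]
contact_force: [0.6, -0.5, -0.1]
gripper_width: 0.0599
```

Request:
drive_tool --deltas '[[[0,0,0,-0.17],[0,0,0,-0.17],[0,0,0,-0.17],[0,0,0,-0.17],[0,0,0,-0.17]]]'

```text
time_s: 1.98
tcp_pos: [0.4549, -0.3081, 0.2847]
tcp_rot: [1.502, 0.99, -1.503]
contact_force: [0.0, -0.5, 0.1]
gripper_width: 0.0597
```

Request:
drive_tool --deltas '[[[0,0,0,-0.17],[0,0,0,-0.17],[0,0,0,-0.17],[0,0,0,0]]]'

```text
time_s: 2.48
tcp_pos: [0.455, -0.3081, 0.2848]
tcp_rot: [1.138, 1.254, -1.138]
contact_force: [0.6, -0.8, 0.0]
gripper_width: 0.06
```

```bash
python3 - <<'E'
from g import *
o,R=st(); print(o["time_s"],o["tcp_pos"],o["joints"].round(2),o["gripper_width"])
print(delta([*tgt("blue",0),.28],et(0)),delta([*tgt("green",0),.28],et(0)))
E
```

```text
2.475 [ 0.45496336 -0.30814294  0.28479573] [ 0.93  0.1  -0.41  1.56  0.04  1.49  0.61] 0.05995967975345985
(array([  0.5 ,  13.84, -57.65]), [np.float64(3.137743913514421), np.float64(-0.00384874007537217)]) (array([  0.49,  13.76, -31.78]), [np.float64(3.137743913514421), np.float64(-0.00384874007537217)])
```

Request:
drive_tool --deltas '[[[0,1.4,-5.7,0],[0,1.4,-5.7,0],[0,1.4,-5.7,0],[0,1.4,-5.7,0],[0,1.4,-5.7,0]]]'

```text
time_s: 3.1
tcp_pos: [0.4969, -0.016, 0.2852]
tcp_rot: [1.139, 1.251, -1.14]
contact_force: [0.8, -0.2, 0.6]
gripper_width: 0.0598
```

Request:
drive_tool --deltas '[[[0,1.4,-5.7,0],[0,1.4,-5.7,0],[0,1.4,-5.7,0],[0,1.4,-5.7,0],[0,1.3,-5.7,0]]]'

```text
time_s: 3.72
tcp_pos: [0.5382, 0.2739, 0.2851]
tcp_rot: [1.14, 1.251, -1.14]
contact_force: [1.0, 0.0, 0.1]
gripper_width: 0.06
```

Request:
drive_tool --deltas '[[[0,0,0,0]]]'

```text
time_s: 3.85
tcp_pos: [0.5351, 0.279, 0.2842]
tcp_rot: [1.133, 1.262, -1.132]
contact_force: [-0.6, 0.6, 0.4]
gripper_width: 0.0598
```

```bash
python3 - <<'E'
from g import *
from h import *
from cell import camera
o,R=st(); print(o["time_s"],o["tcp_pos"],o["joints"].round(2),o["gripper_width"])
print(delta([*tgt("blue",0),.145],et(0)))
c=camera("wrist"); cv2.imwrite("pics/w1.png",c["pixels"]); np.savez("w1.npz",**c)
l,s,k=mask(c,"blue")
for i in range(1,k):
  if s[i,4]>200:
    m=l==i; v,u=np.nonzero(m); P=deproj(c,m); P=P[P[:,2]>.172]
    Q=onplane(c,np.c_[u,v],.177)
    print(s[i],P[:,2].max(),[cv2.minAreaRect((A[:,:2]*1000).astype(np.float32)) for A in (P,Q)])
E
```

```text
3.85 [0.53514216 0.27904721 0.28421639] [ 0.21  0.31 -0.92  1.42  0.24  1.53 -0.6 ] 0.05976709264596831
(array([13.92,  0.27,  0.09]), [np.float64(-3.136863871044389), np.float64(0.004728782545404098)])
[ 267  140   34  121 3789] 0.17915868560616338 [((537.2736206054688, 274.9224853515625), (24.587247848510742, 97.86051940917969), 6.74873685836792), ((536.7739868164062, 276.5360107421875), (24.876630783081055, 96.88105773925781), 6.795889377593994)]
```

View pics/w1.png

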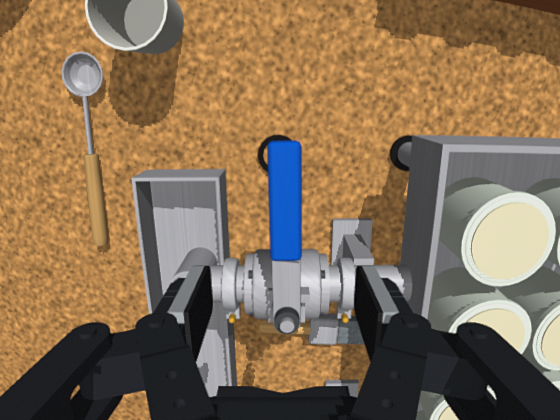

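The wrist view shows the blue sleeve at columns 267–301, rows 140–261, clear of both fingers. The stem nut is near (287,318). The fit gives a yaw of 0.118 and a 98 x 25 mm sleeve, which matches the given sizes. I'll correct for that and descend straddling the lever.

```bash
sed -i 's/PSI=0.10/PSI=0.116/; s/\[.5484,.1695\]/[.5492,.1720]/; s/\[.5724,-.088\]/[.578,-.087]/' g.py; python3 - <<'E'
from g import *
print(delta([*tgt("blue",0),.142],et(0)))
# row per step about stem with g=0.017 (tool y=-et,z=-er)
for d in (.04,.05):
  p0=np.array([.11,.017]); c,s=np.cos(d),np.sin(d); R=np.array([[c,-s],[s,c]]); dp=R@p0-p0
  print(d,"y",-dp[1]*100,"z",-dp[0]*100)
E
```

```text
(array([14.23,  0.1 , -0.55]), [np.float64(3.12645298223321), np.float64(-0.015139671356583229)])
0.04 y -0.4385228573766383 z 0.0767806948465205
0.05 y -0.5476463046489043 z 0.09871172341552464
```

Request:
drive_tool --deltas '[[[4,0.1,-0.5,-0.015],[4,0,0,0],[3,0,0,0],[2,0,0,0],[1.2,0,0,0]]]'

```text
time_s: 4.53
tcp_pos: [0.5386, 0.2763, 0.1425]
tcp_rot: [1.127, 1.259, -1.128]
contact_force: [-0.3, 0.2, 0.5]
gripper_width: 0.0601
```

Request:
drive_tool --deltas '[[[0,-0.4,0,0],[0,-0.4,0,0],[0,-0.3,0,0],[0,-0.1,0,0],[0,0,0,0]]]'

```text
time_s: 5.15
tcp_pos: [0.5264, 0.2763, 0.1435]
tcp_rot: [1.126, 1.26, -1.125]
contact_force: [0.3, -0.1, -0.2]
gripper_width: 0.0596
```

```bash
cat > s.py <<'E'
import sys
from g import *
v=sys.argv[1]; o,R=st(); p=o["tcp_pos"][:2]-ST[v]
yaw=np.arctan2(-R[1,1],-R[0,1])-np.pi-PSI; yaw=(yaw+np.pi)%(2*np.pi)-np.pi
print("t",o["time_s"],"tcp",o["tcp_pos"].round(4),"theta(tool yaw)",round(yaw,3),"r",(p@er(yaw)).round(4),"g",(p@et(yaw)).round(4))
f=o["contact_force"]; print("F rad,tan,z",(f[:2]@er(yaw)).round(2),(f[:2]@et(yaw)).round(2),f[2].round(2),"w",o["gripper_width"].round(4))
E
python3 s.py blue
```

```text
t 5.15 tcp [0.5264 0.2763 0.1435] theta(tool yaw) -0.003 r 0.1063 g 0.0109Traceback (most recent call last):
  File "s.py", line 6, in <module>
    f=o["contact_force"]; print("F rad,tan,z",(f[:2]@er(yaw)).round(2),(f[:2]@et(yaw)).round(2),f[2].round(2),"w",o["gripper_width"].round(4))
                                                                                                                  ^^^^^^^^^^^^^^^^^^^^^^^^
AttributeError: 'float' object has no attribute 'round'
```

Request:
drive_tool --deltas '[[[0,-0.3,-0.2,0],[0,-0.3,-0.2,0],[0,-0.44,0.08,-0.04],[0,-0.44,0.08,-0.04],[0,-0.44,0.08,-0.04]]]'

```text
time_s: 5.78
tcp_pos: [0.5081, 0.2758, 0.1433]
tcp_rot: [1.037, 1.31, -1.033]
contact_force: [3.7, 1.8, -1.9]
gripper_width: 0.0601
```

Request:
drive_tool --deltas '[[[0,-0.44,0.08,-0.04],[0,-0.44,0.08,-0.04],[0,-0.44,0.08,-0.04]]]'

```text
time_s: 6.15
tcp_pos: [0.496, 0.2701, 0.1433]
tcp_rot: [0.946, 1.355, -0.942]
contact_force: [3.8, 2.3, -2.0]
gripper_width: 0.0597
```

```bash
sed -i 's/o\["gripper_width"\].round(4)/round(o["gripper_width"],4)/' s.py; python3 s.py blue; python3 - <<'E'
from h import *
from cell import camera
c=camera("wrist"); cv2.imwrite("pics/w2.png",c["pixels"])
E
```

```text
t 6.15 tcp [0.496  0.2701 0.1433] theta(tool yaw) 0.239 r 0.1105 g 0.0159
F rad,tan,z 0.82 -4.34 -2.05 w 0.0597
```

View pics/w2.png

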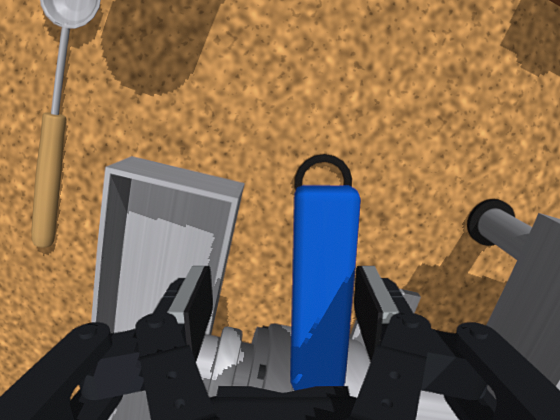

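The right finger at (372,320) is flush on the sleeve, and the lever is turning at about 4.4 N. I continue in small checked steps.

Request:
drive_tool --deltas '[[[0,-0.44,0.08,-0.04],[0,-0.44,0.08,-0.04],[0,-0.44,0.08,-0.04]]]'

```text
time_s: 6.58
tcp_pos: [0.4846, 0.2629, 0.1434]
tcp_rot: [0.855, 1.396, -0.851]
contact_force: [3.5, 1.3, -0.6]
gripper_width: 0.0597
```

Request:
drive_tool --deltas '[[[0,-0.44,0.08,-0.04],[0,-0.44,0.08,-0.04]]]'

```text
time_s: 6.82
tcp_pos: [0.4775, 0.2575, 0.1434]
tcp_rot: [0.794, 1.421, -0.79]
contact_force: [3.2, 2.6, -0.8]
gripper_width: 0.0597
```

Request:
drive_tool --deltas '[[[0,-0.44,0.08,-0.04],[0,-0.44,0.08,-0.04]]]'

```text
time_s: 7.08
tcp_pos: [0.4709, 0.2515, 0.1434]
tcp_rot: [0.733, 1.444, -0.728]
contact_force: [2.4, 2.6, -2.6]
gripper_width: 0.0599
```

```bash
python3 s.py blue
```

```text
t 7.075 tcp [0.4709 0.2515 0.1434] theta(tool yaw) 0.518 r 0.1104 g 0.016
F rad,tan,z 0.65 -3.48 -2.62 w 0.0599
```

Request:
drive_tool --deltas '[[[0,-0.44,0.08,-0.04],[0,-0.44,0.08,-0.04]]]'

```text
time_s: 7.32
tcp_pos: [0.4648, 0.245, 0.1434]
tcp_rot: [0.671, 1.465, -0.667]
contact_force: [2.4, 2.9, -1.9]
gripper_width: 0.0597
```

Request:
drive_tool --deltas '[[[0,-0.44,0.08,-0.04],[0,-0.44,0.08,-0.04]]]'

```text
time_s: 7.58
tcp_pos: [0.4593, 0.2381, 0.1434]
tcp_rot: [0.609, 1.483, -0.605]
contact_force: [4.3, 3.6, -1.9]
gripper_width: 0.06
```

Request:
drive_tool --deltas '[[[0,-0.44,0.08,-0.04],[0,-0.44,0.08,-0.04]]]'

```text
time_s: 7.82
tcp_pos: [0.4545, 0.2309, 0.1435]
tcp_rot: [0.547, 1.5, -0.542]
contact_force: [2.6, 4.1, -2.5]
gripper_width: 0.0594
```

Request:
drive_tool --deltas '[[[0,-0.44,0.08,-0.04],[0,-0.44,0.08,-0.04]]]'

```text
time_s: 8.07
tcp_pos: [0.4501, 0.2232, 0.1434]
tcp_rot: [0.485, 1.515, -0.48]
contact_force: [3.5, 4.1, -2.4]
gripper_width: 0.0596
```

Request:
drive_tool --deltas '[[[0,-0.44,0.08,-0.04],[0,-0.44,0.08,-0.04]]]'

```text
time_s: 8.32
tcp_pos: [0.4463, 0.2152, 0.1435]
tcp_rot: [0.422, 1.529, -0.417]
contact_force: [2.6, 4.3, -2.7]
gripper_width: 0.0597
```

```bash
python3 s.py blue
```

```text
t 8.325 tcp [0.4463 0.2152 0.1435] theta(tool yaw) 0.919 r 0.1105 g 0.0154
F rad,tan,z -0.08 -5.01 -2.69 w 0.0597
```

Request:
drive_tool --deltas '[[[0,-0.44,0.08,-0.04],[0,-0.44,0.08,-0.04]]]'

```text
time_s: 8.57
tcp_pos: [0.4432, 0.2069, 0.1434]
tcp_rot: [0.36, 1.54, -0.355]
contact_force: [1.8, 3.3, -1.6]
gripper_width: 0.0597
```

Request:
drive_tool --deltas '[[[0,-0.44,0.08,-0.04],[0,-0.44,0.08,-0.04]]]'

```text
time_s: 8.82
tcp_pos: [0.4407, 0.1984, 0.1434]
tcp_rot: [0.297, 1.55, -0.292]
contact_force: [1.3, 5.1, -2.2]
gripper_width: 0.0598
```

```bash
python3 s.py blue
```

```text
t 8.825 tcp [0.4407 0.1984 0.1434] theta(tool yaw) 1.079 r 0.1106 g 0.0152
F rad,tan,z 0.67 -5.26 -2.21 w 0.0598
```

Request:
drive_tool --deltas '[[[0,-0.44,0.08,-0.04],[0,-0.44,0.08,-0.04],[0,-0.44,0.08,-0.04]]]'

```text
time_s: 9.2
tcp_pos: [0.4383, 0.1854, 0.1434]
tcp_rot: [0.203, 1.561, -0.198]
contact_force: [-0.1, 4.4, -1.3]
gripper_width: 0.0601
```

Request:
drive_tool --deltas '[[[0,-0.44,0.08,-0.04],[0,-0.44,0.08,-0.04],[0,-0.44,0.08,-0.04]]]'

```text
time_s: 9.57
tcp_pos: [0.4374, 0.1722, 0.1433]
tcp_rot: [0.108, 1.569, -0.104]
contact_force: [-1.3, 4.5, -0.8]
gripper_width: 0.0598
```

Request:
drive_tool --deltas '[[[0,-0.44,0.08,-0.04],[0,-0.44,0.08,-0.04],[0,-0.44,0.08,-0.04]]]'

```text
time_s: 9.95
tcp_pos: [0.4381, 0.1589, 0.1433]
tcp_rot: [0.014, 1.572, -0.009]
contact_force: [-2.2, 5.3, -0.3]
gripper_width: 0.0598
```

```bash
python3 s.py blue
```

```text
t 9.95 tcp [0.4381 0.1589 0.1433] theta(tool yaw) 1.44 r 0.1109 g 0.0147
F rad,tan,z 2.28 -5.24 -0.33 w 0.0598
```

Request:
drive_tool --deltas '[[[0,-0.44,0.08,-0.04]]]'

```text
time_s: 10.07
tcp_pos: [0.4387, 0.1545, 0.1433]
tcp_rot: [-0.018, 1.572, 0.022]
contact_force: [-2.6, 4.7, 0.5]
gripper_width: 0.0599
```

Request:
drive_tool --deltas '[[[0,-0.22,0.04,-0.02],[0,-0.22,0.04,-0.02]]]'

```text
time_s: 10.32
tcp_pos: [0.4394, 0.1501, 0.1432]
tcp_rot: [-0.049, 1.572, 0.053]
contact_force: [-2.9, 4.7, 2.1]
gripper_width: 0.0593
```

```bash
python3 s.py blue;  python3 - <<'E'
from h import *
from cell import camera
c=camera("wrist"); cv2.imwrite("pics/w3.png",c["pixels"])
E
```

```text
t 10.325 tcp [0.4394 0.1501 0.1432] theta(tool yaw) 1.519 r 0.111 g 0.0147
F rad,tan,z 2.57 -4.86 2.1 w 0.0593
```

View pics/w3.png

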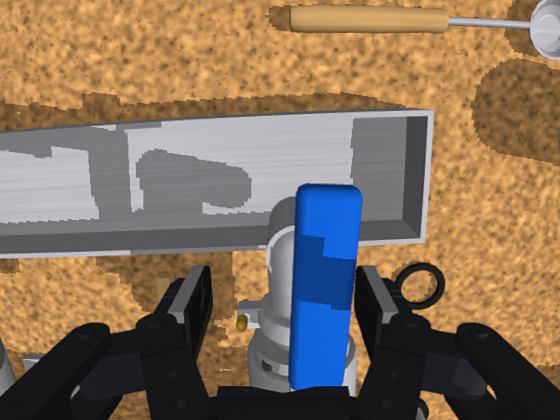

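The lever is nearly perpendicular to the gutter and the finger at (370,310) is still on it. No stop force yet, so I take 2 mm steps.

Request:
drive_tool --deltas '[[[0,-0.22,0.04,-0.02]]]'

```text
time_s: 10.5
tcp_pos: [0.44, 0.148, 0.1432]
tcp_rot: [-0.064, 1.572, 0.069]
contact_force: [-3.1, 4.4, 1.4]
gripper_width: 0.0597
```

Request:
drive_tool --deltas '[[[0,-0.22,0.04,-0.02]]]'

```text
time_s: 10.62
tcp_pos: [0.4405, 0.1458, 0.1432]
tcp_rot: [-0.08, 1.572, 0.084]
contact_force: [-2.9, 4.6, 1.9]
gripper_width: 0.0598
```

Request:
drive_tool --deltas '[[[0,-0.22,0.04,-0.02]]]'

```text
time_s: 10.75
tcp_pos: [0.441, 0.1436, 0.1432]
tcp_rot: [-0.096, 1.571, 0.1]
contact_force: [-3.2, 4.6, 1.8]
gripper_width: 0.06
```

Request:
drive_tool --deltas '[[[0,-0.2,0,0]]]'

```text
time_s: 10.88
tcp_pos: [0.4412, 0.1419, 0.1431]
tcp_rot: [-0.095, 1.571, 0.1]
contact_force: [-3.3, 8.5, 0.8]
gripper_width: 0.0595
```

Request:
drive_tool --deltas '[[[0,-0.2,0,0]]]'

```text
time_s: 11.0
tcp_pos: [0.4413, 0.1418, 0.1432]
tcp_rot: [-0.093, 1.571, 0.103]
contact_force: [-2.8, 12.0, -0.7]
gripper_width: 0.06
```

```bash
python3 s.py blue
```

```text
t 11.0 tcp [0.4413 0.1418 0.1432] theta(tool yaw) 1.58 r 0.1108 g 0.0165
F rad,tan,z 1.32 -12.21 -0.66 w 0.06
```

The stop force has appeared at about pi/2. I back off, centre the fingers and lift.

Request:
drive_tool --deltas '[[[0,0.5,0,0],[0,0.6,0,0],[0,0.5,0,0],[0,0,0,0]]]'

```text
time_s: 11.5
tcp_pos: [0.4412, 0.1531, 0.1432]
tcp_rot: [-0.097, 1.569, 0.096]
contact_force: [-0.6, 1.0, 0.6]
gripper_width: 0.0595
```

Request:
drive_tool --deltas '[[[-2,0,0,0],[-4,0,0,0],[-4,0,0,0],[-4,0,0,0],[0,0,0,0]]]'

```text
time_s: 12.12
tcp_pos: [0.4432, 0.153, 0.286]
tcp_rot: [-0.096, 1.563, 0.095]
contact_force: [-0.0, 0.3, -0.5]
gripper_width: 0.0596
```

```bash
python3 s.py blue; python3 - <<'E'
from g import *
from h import *
from cell import camera
for n in ("wrist","scene"):
  c=camera(n); cv2.imwrite(f"pics/{n}4.png",c["pixels"])
  for col in ("blue","green"):
    l,s,k=mask(c,col)
    for i in range(1,k):
      if s[i,4]>200:
        m=l==i; v,u=np.nonzero(m); P=deproj(c,m); P=P[P[:,2]>.172]
        Q=onplane(c,np.c_[u,v],.177)
        print(n,col,s[i],[cv2.minAreaRect((A[:,:2]*1000).astype(np.float32)) for A in (P,Q)])
E
```

```text
t 12.125 tcp [0.4432 0.153  0.286 ] theta(tool yaw) 1.576 r 0.1076 g 0.006
F rad,tan,z -0.01 -0.31 -0.46 w 0.0596
wrist blue [ 275  137   34  119 3791] [((445.7801513671875, 160.6623992919922), (95.99940490722656, 25.219018936157227), 6.290066719055176), ((444.9990234375, 160.6203155517578), (95.51495361328125, 24.91222381591797), 6.627835273742676)]
wrist green [  62  289  105   29 2729] [((521.7874145507812, 55.2734489440918), (58.11286163330078, 197.9946746826172), 40.46541213989258), ((558.207275390625, 18.60845947265625), (28.793935775756836, 97.62643432617188), 8.678521156311035)]
scene blue [341 218  30  29 355] [((446.91998291015625, 160.36279296875), (97.29700469970703, 24.27268409729004), 6.415063858032227), ((449.2927551269531, 162.16725158691406), (97.15804290771484, 26.208921432495117), 6.3253889083862305)]
scene green [255 218  39  24 398] [((563.3003540039062, 16.405521392822266), (25.64824104309082, 98.38761901855469), 9.657646179199219), ((567.3983154296875, 19.086929321289062), (30.565706253051758, 98.43614959716797), 8.543083190917969)]
```

View pics/wrist4.png

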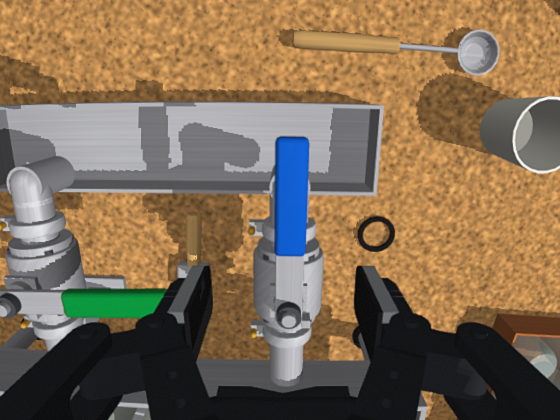

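View pics/scene4.png

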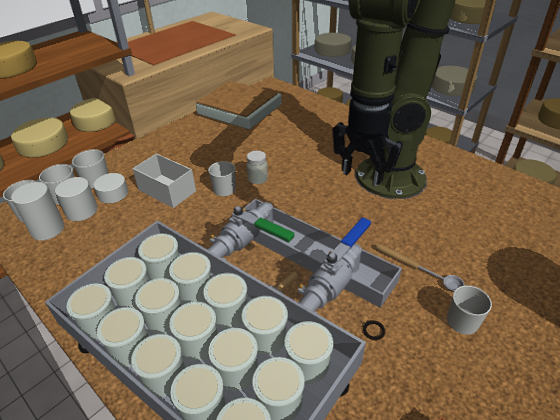

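Wrist view: the blue sleeve (275–309, 137–256) is perpendicular to the gutter. Its fit of 6.3–6.6° against 6.8° shut is about a 90° swing. The gasket and brush are undisturbed. On to green.

Request:
drive_tool --deltas '[[[0,0,0,0.157],[0,0,0,0.157],[0,0,0,0.157],[0,0,0,0.157],[0,0,0,0.157]]]'

```text
time_s: 12.85
tcp_pos: [0.4404, 0.1524, 0.2816]
tcp_rot: [0.522, 1.509, -0.524]
contact_force: [0.6, 0.4, -0.1]
gripper_width: 0.0599
```

Request:
drive_tool --deltas '[[[0,0,0,0.157],[0,0,0,0.157],[0,0,0,0.157],[0,0,0,0.157],[0,0,0,0.157]]]'

```text
time_s: 13.48
tcp_pos: [0.4404, 0.1524, 0.2816]
tcp_rot: [1.121, 1.265, -1.124]
contact_force: [0.7, -0.4, 0.1]
gripper_width: 0.0598
```

```bash
python3 - <<'E'
from g import *
print(delta([*tgt("green",0),.285],et(0)))
E
```

```text
(array([-0.37, 10.88, 14.39]), [np.float64(-3.139972240869342), np.float64(0.0016204127204511032)])
```

Request:
drive_tool --deltas '[[[0,2.2,2.9,0],[0,2.2,2.9,0],[0,2.2,2.9,0],[0,2.2,2.9,0],[0,2.1,2.8,0]]]'

```text
time_s: 14.1
tcp_pos: [0.5672, 0.0222, 0.2809]
tcp_rot: [1.117, 1.268, -1.12]
contact_force: [-0.9, -0.1, 0.4]
gripper_width: 0.0598
```

Request:
drive_tool --deltas '[[[0,0,0,0],[0,0,0,0]]]'

```text
time_s: 14.35
tcp_pos: [0.5662, 0.0242, 0.282]
tcp_rot: [1.117, 1.268, -1.118]
contact_force: [-0.6, 1.0, -0.7]
gripper_width: 0.0594
```

```bash
python3 s.py green; python3 - <<'E'
from g import *
from h import *
from cell import camera
for n in ("wrist",):
  c=camera(n); cv2.imwrite(f"pics/{n}5.png",c["pixels"])
  for col in ("blue","green"):
    l,s,k=mask(c,col)
    for i in range(1,k):
      if s[i,4]>200:
        m=l==i; v,u=np.nonzero(m); P=deproj(c,m); P=P[P[:,2]>.172]
        Q=onplane(c,np.c_[u,v],.177)
        print(n,col,s[i],[cv2.minAreaRect((A[:,:2]*1000).astype(np.float32)) for A in (P,Q)])
E
```

```text
t 14.35 tcp [0.5662 0.0242 0.282 ] theta(tool yaw) 0.008 r 0.1118 g -0.0021
F rad,tan,z 1.02 0.5 -0.66 w 0.0594
wrist blue [  71    0  135   14 1590] [((448.5776062011719, 150.3308563232422), (96.074462890625, 8.57816219329834), 4.503894805908203), ((449.06707763671875, 149.77513122558594), (96.03050994873047, 9.020880699157715), 4.374669551849365)]
wrist green [ 259  144   35  121 3828] [((562.7882690429688, 16.599197387695312), (25.192991256713867, 96.95484161376953), 8.247729301452637), ((562.7202758789062, 17.938480377197266), (24.942689895629883, 96.6357421875), 8.36700439453125)]
```

View pics/wrist5.png

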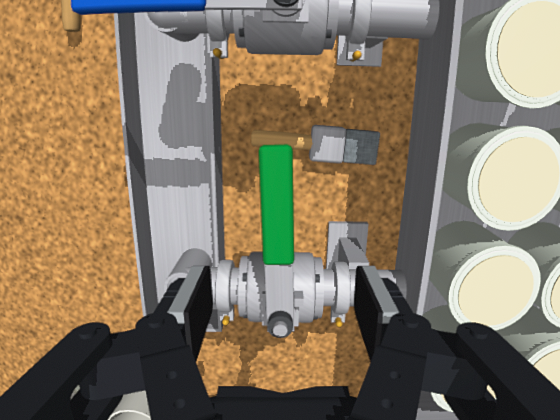

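Wrist view: the green sleeve is at (259–294, 144–265), centred at about (0.5627, 0.0173), which puts the stem at (0.578, -0.086). The brush lies below at (345,145), well under finger height. I descend straddling as before.

```bash
sed -i 's/\[.578,-.087\]/[.5777,-.0858]/' g.py; python3 - <<'E'
from g import *
print(delta([*tgt("green",0.01),.142],et(0.01)))
E
```

```text
(array([14.05, -0.22,  0.09]), [np.float64(3.1405832207610764), np.float64(-0.0010094328287166832)])
```

Request:
drive_tool --deltas '[[[4,-0.2,0.1,0],[4,0,0,0],[3,0,0,0],[2,0,0,0],[1,0,0,0]]]'

```text
time_s: 15.02
tcp_pos: [0.5648, 0.0223, 0.1426]
tcp_rot: [1.117, 1.265, -1.118]
contact_force: [-0.1, -0.6, 0.3]
gripper_width: 0.0598
```

Request:
drive_tool --deltas '[[[0,-0.4,0,0],[0,-0.4,0,0],[0,-0.3,0,0],[0,-0.3,0,0],[0,0,0,0]]]'

```text
time_s: 15.65
tcp_pos: [0.5513, 0.0201, 0.1434]
tcp_rot: [1.118, 1.264, -1.118]
contact_force: [0.2, -0.5, 0.4]
gripper_width: 0.0599
```

```bash
python3 s.py green
```

```text
t 15.65 tcp [0.5513 0.0201 0.1434] theta(tool yaw) 0.007 r 0.1083 g 0.0132
F rad,tan,z -0.53 -0.17 0.37 w 0.0599
```

Request:
drive_tool --deltas '[[[0,-0.3,-0.2,0],[0,-0.44,0.08,-0.04],[0,-0.44,0.08,-0.04],[0,-0.44,0.08,-0.04]]]'

```text
time_s: 16.15
tcp_pos: [0.5365, 0.0182, 0.1434]
tcp_rot: [1.029, 1.314, -1.025]
contact_force: [3.8, 1.0, -1.4]
gripper_width: 0.0598
```

Request:
drive_tool --deltas '[[[0,-0.44,0.08,-0.04],[0,-0.44,0.08,-0.04],[0,-0.44,0.08,-0.04]]]'

```text
time_s: 16.52
tcp_pos: [0.5243, 0.0125, 0.1434]
tcp_rot: [0.938, 1.359, -0.934]
contact_force: [3.1, 1.5, -2.4]
gripper_width: 0.0596
```

```bash
python3 s.py green
```

```text
t 16.525 tcp [0.5243 0.0125 0.1434] theta(tool yaw) 0.249 r 0.1109 g 0.0147
F rad,tan,z 0.31 -3.39 -2.37 w 0.0596
```

Request:
drive_tool --deltas '[[[0,-0.44,0.08,-0.04],[0,-0.44,0.08,-0.04]]]'

```text
time_s: 16.77
tcp_pos: [0.5167, 0.008, 0.1434]
tcp_rot: [0.877, 1.387, -0.873]
contact_force: [3.1, 2.0, -2.1]
gripper_width: 0.0596
```

Request:
drive_tool --deltas '[[[0,-0.44,0.08,-0.04],[0,-0.44,0.08,-0.04]]]'

```text
time_s: 17.02
tcp_pos: [0.5095, 0.0029, 0.1434]
tcp_rot: [0.816, 1.412, -0.811]
contact_force: [2.7, 2.9, -2.1]
gripper_width: 0.0598
```

Request:
drive_tool --deltas '[[[0,-0.44,0.08,-0.04],[0,-0.44,0.08,-0.04]]]'

```text
time_s: 17.27
tcp_pos: [0.5027, -0.0027, 0.1434]
tcp_rot: [0.755, 1.436, -0.75]
contact_force: [2.1, 3.6, -1.3]
gripper_width: 0.0596
```

Request:
drive_tool --deltas '[[[0,-0.44,0.08,-0.04],[0,-0.44,0.08,-0.04]]]'

```text
time_s: 17.52
tcp_pos: [0.4963, -0.0089, 0.1434]
tcp_rot: [0.693, 1.458, -0.688]
contact_force: [1.8, 2.8, -1.2]
gripper_width: 0.0597
```

Request:
drive_tool --deltas '[[[0,-0.44,0.08,-0.04],[0,-0.44,0.08,-0.04]]]'

```text
time_s: 17.77
tcp_pos: [0.4905, -0.0155, 0.1433]
tcp_rot: [0.631, 1.478, -0.626]
contact_force: [0.3, 3.6, -0.6]
gripper_width: 0.0597
```

Request:
drive_tool --deltas '[[[0,-0.44,0.08,-0.04],[0,-0.44,0.08,-0.04]]]'

```text
time_s: 18.02
tcp_pos: [0.4852, -0.0226, 0.1433]
tcp_rot: [0.569, 1.496, -0.564]
contact_force: [0.4, 3.4, 0.2]
gripper_width: 0.0598
```

```bash
python3 s.py green
```

```text
t 18.025 tcp [ 0.4852 -0.0226  0.1433] theta(tool yaw) 0.731 r 0.1112 g 0.0139
F rad,tan,z 1.95 -2.79 0.24 w 0.0598
```

Request:
drive_tool --deltas '[[[0,-0.44,0.08,-0.04],[0,-0.44,0.08,-0.04]]]'

```text
time_s: 18.27
tcp_pos: [0.4809, -0.0296, 0.1433]
tcp_rot: [0.507, 1.512, -0.501]
contact_force: [2.2, 6.8, -1.1]
gripper_width: 0.0599
```

Request:
drive_tool --deltas '[[[0,-0.22,0.04,-0.02]]]'

```text
time_s: 18.4
tcp_pos: [0.4801, -0.0312, 0.1433]
tcp_rot: [0.493, 1.515, -0.485]
contact_force: [1.9, 6.7, -1.1]
gripper_width: 0.0598
```

Request:
drive_tool --deltas '[[[0,-0.22,0.04,-0.02]]]'

```text
time_s: 18.52
tcp_pos: [0.4794, -0.0328, 0.1433]
tcp_rot: [0.477, 1.518, -0.469]
contact_force: [3.1, 8.0, -2.4]
gripper_width: 0.06
```

```bash
python3 s.py green
```

```text
t 18.525 tcp [ 0.4794 -0.0328  0.1433] theta(tool yaw) 0.851 r 0.111 g 0.0122
F rad,tan,z 2.0 -8.38 -2.41 w 0.06
```

Request:
drive_tool --deltas '[[[0,-0.2,0,0]]]'

```text
time_s: 18.65
tcp_pos: [0.4783, -0.0339, 0.1433]
tcp_rot: [0.478, 1.518, -0.468]
contact_force: [3.3, 9.1, -3.0]
gripper_width: 0.06
```

Request:
drive_tool --deltas '[[[0,-0.2,0,0]]]'

```text
time_s: 18.77
tcp_pos: [0.4773, -0.0351, 0.1432]
tcp_rot: [0.478, 1.518, -0.468]
contact_force: [4.4, 10.0, -3.2]
gripper_width: 0.0597
```

```bash
python3 s.py green
```

```text
t 18.775 tcp [ 0.4773 -0.0351  0.1432] theta(tool yaw) 0.851 r 0.1115 g 0.0153
F rad,tan,z 2.01 -10.71 -3.21 w 0.0597
```

```bash
python3 - <<'E'
from h import *
from cell import camera
for n in ("wrist","scene"):
  c=camera(n); cv2.imwrite(f"pics/{n}6.png",c["pixels"])
E
python3 s.py green
```

```text
t 18.875 tcp [ 0.4772 -0.0352  0.1432] theta(tool yaw) 0.851 r 0.1115 g 0.0155
F rad,tan,z 3.16 -9.38 -2.92 w 0.0598
```

View pics/wrist6.png

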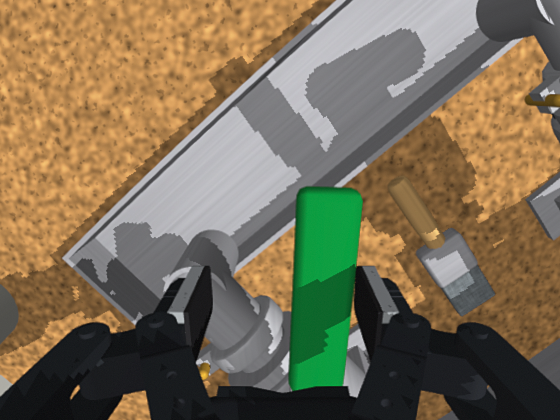

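View pics/scene6.png

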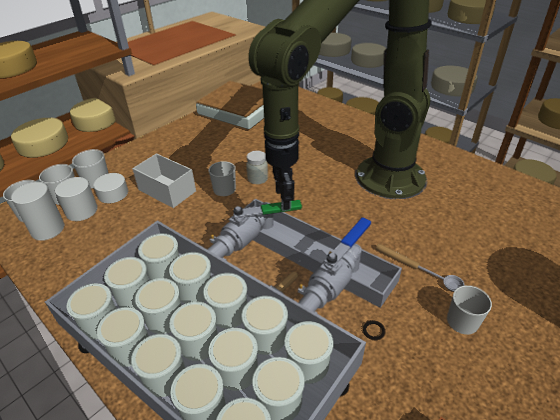

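The wrist view shows only the right finger at (370,310) on the green sleeve, with nothing else in contact. The force stays at 9–10 N at rest and climbs with travel, whereas a sound lever relaxes to almost none. So the green valve binds at about 0.8 rad. I stop here and swing it back with the other finger.

Request:
drive_tool --deltas '[[[0,0.5,0,0],[0,0.6,0,0.03],[0,0.6,0,0.03],[0,0.6,0,0],[0,0.5,0,0]]]'

```text
time_s: 19.5
tcp_pos: [0.4932, -0.0177, 0.1432]
tcp_rot: [0.522, 1.507, -0.523]
contact_force: [-0.2, 0.3, -0.6]
gripper_width: 0.0598
```

Request:
drive_tool --deltas '[[[0,0.3,0,0],[0,0.3,0,0]]]'

```text
time_s: 19.75
tcp_pos: [0.4968, -0.0131, 0.1432]
tcp_rot: [0.523, 1.507, -0.523]
contact_force: [-0.8, 1.0, -0.3]
gripper_width: 0.0597
```

```bash
python3 s.py green
```

```text
t 19.75 tcp [ 0.4968 -0.0131  0.1432] theta(tool yaw) 0.787 r 0.1085 g -0.007
F rad,tan,z 1.29 -0.29 -0.35 w 0.0597
```

Request:
drive_tool --deltas '[[[0,0.4,-0.1,0],[0,0.44,0,0.0],[0,0.44,0.08,0.04],[0,0.44,0.08,0.04],[0,0.44,0.08,0.04]]]'

```text
time_s: 20.38
tcp_pos: [0.5106, 0.0015, 0.143]
tcp_rot: [0.615, 1.483, -0.62]
contact_force: [-3.4, -2.2, 2.7]
gripper_width: 0.0599
```

Request:
drive_tool --deltas '[[[0,0.44,0.08,0.04],[0,0.44,0.08,0.04],[0,0.44,0.08,0.04]]]'

```text
time_s: 20.75
tcp_pos: [0.5219, 0.0088, 0.1429]
tcp_rot: [0.708, 1.454, -0.713]
contact_force: [-3.2, -1.5, 2.8]
gripper_width: 0.0598
```

```bash
python3 s.py green
```

```text
t 20.75 tcp [0.5219 0.0088 0.1429] theta(tool yaw) 0.545 r 0.109 g -0.014
F rad,tan,z 0.78 3.43 2.76 w 0.0598
```

Request:
drive_tool --deltas '[[[0,0.44,0.08,0.04],[0,0.44,0.08,0.04],[0,0.44,0.08,0.04],[0,0.44,0.08,0.04],[0,0.44,0.08,0.04]]]'

```text
time_s: 21.38
tcp_pos: [0.5422, 0.018, 0.1428]
tcp_rot: [0.861, 1.395, -0.866]
contact_force: [-3.0, -1.4, 1.8]
gripper_width: 0.0598
```

Request:
drive_tool --deltas '[[[0,0.44,0.08,0.04],[0,0.44,0.08,0.04],[0,0.44,0.08,0.04],[0,0.44,0.08,0.04]]]'

```text
time_s: 21.88
tcp_pos: [0.5596, 0.0222, 0.1428]
tcp_rot: [0.982, 1.339, -0.987]
contact_force: [-4.3, -0.4, 1.4]
gripper_width: 0.0598
```

```bash
python3 s.py green
```

```text
t 21.875 tcp [0.5596 0.0222 0.1428] theta(tool yaw) 0.186 r 0.1085 g -0.0148
F rad,tan,z 0.92 4.24 1.37 w 0.0598
```

Request:
drive_tool --deltas '[[[0,0.44,0.08,0.04],[0,0.44,0.08,0.04]]]'

```text
time_s: 22.12
tcp_pos: [0.5685, 0.0233, 0.1428]
tcp_rot: [1.042, 1.308, -1.047]
contact_force: [-4.0, -0.2, 2.3]
gripper_width: 0.0599
```

Request:
drive_tool --deltas '[[[0,0.22,0.04,0.02]]]'

```text
time_s: 22.25
tcp_pos: [0.571, 0.0236, 0.1428]
tcp_rot: [1.057, 1.3, -1.061]
contact_force: [-3.6, -0.3, 1.3]
gripper_width: 0.0599
```

Request:
drive_tool --deltas '[[[0,0.22,0.04,0.02]]]'

```text
time_s: 22.38
tcp_pos: [0.5735, 0.0238, 0.1429]
tcp_rot: [1.073, 1.291, -1.075]
contact_force: [-4.3, 0.9, 1.5]
gripper_width: 0.0596
```

Request:
drive_tool --deltas '[[[0,0.2,0,0.02]]]'

```text
time_s: 22.5
tcp_pos: [0.5758, 0.0238, 0.1429]
tcp_rot: [1.088, 1.282, -1.09]
contact_force: [-3.2, -0.6, 0.6]
gripper_width: 0.0599
```

```bash
python3 s.py green
```

```text
t 22.5 tcp [0.5758 0.0238 0.1429] theta(tool yaw) 0.046 r 0.1085 g -0.0158
F rad,tan,z -0.03 3.25 0.61 w 0.0599
```

Request:
drive_tool --deltas '[[[0,0.22,0,0.02]]]'

```text
time_s: 22.62
tcp_pos: [0.5782, 0.0239, 0.1429]
tcp_rot: [1.103, 1.273, -1.105]
contact_force: [-3.1, -0.4, -0.8]
gripper_width: 0.0598
```

Request:
drive_tool --deltas '[[[0,0.2,0,0.02]]]'

```text
time_s: 22.75
tcp_pos: [0.5804, 0.0238, 0.143]
tcp_rot: [1.118, 1.264, -1.12]
contact_force: [-3.2, -1.0, -0.0]
gripper_width: 0.0599
```

Request:
drive_tool --deltas '[[[0,0.15,0,0]]]'

```text
time_s: 22.88
tcp_pos: [0.5818, 0.0242, 0.143]
tcp_rot: [1.118, 1.265, -1.119]
contact_force: [-3.2, -0.2, 0.1]
gripper_width: 0.0593
```

Request:
drive_tool --deltas '[[[0,0.15,0,0]]]'

```text
time_s: 23.0
tcp_pos: [0.5825, 0.0244, 0.1429]
tcp_rot: [1.117, 1.266, -1.12]
contact_force: [-6.7, -1.2, 1.7]
gripper_width: 0.0599
```

```bash
python3 s.py green
```

```text
t 23.0 tcp [0.5825 0.0244 0.1429] theta(tool yaw) 0.007 r 0.1088 g -0.0183
F rad,tan,z -0.39 6.77 1.69 w 0.0599
```

Stop force is building at the shut position.

Request:
drive_tool --deltas '[[[0,0.15,0,0]]]'

```text
time_s: 23.12
tcp_pos: [0.5825, 0.0244, 0.1427]
tcp_rot: [1.115, 1.268, -1.123]
contact_force: [-10.4, -2.7, 4.3]
gripper_width: 0.0598
```

Request:
drive_tool --deltas '[[[0,0.1,0,0]]]'

```text
time_s: 23.25
tcp_pos: [0.5825, 0.0244, 0.1426]
tcp_rot: [1.113, 1.269, -1.125]
contact_force: [-13.4, -3.3, 6.1]
gripper_width: 0.0598
```

The lever is at its shut stop (about 13.5 N, well under 22). I back off, lift and check.

Request:
drive_tool --deltas '[[[0,-0.5,0,0],[0,-0.6,0,0],[0,-0.7,0,0],[0,0,0,0]]]'

```text
time_s: 23.75
tcp_pos: [0.5679, 0.0228, 0.1435]
tcp_rot: [1.118, 1.264, -1.118]
contact_force: [-1.0, -0.3, -0.3]
gripper_width: 0.0598
```

Request:
drive_tool --deltas '[[[-2,0,0,0],[-4,0,0,0],[-4,0,0,0],[-4,0,0,0],[0,0,0,0]]]'

```text
time_s: 24.38
tcp_pos: [0.5702, 0.024, 0.288]
tcp_rot: [1.121, 1.259, -1.113]
contact_force: [0.2, -0.3, -0.1]
gripper_width: 0.0599
```

```bash
python3 s.py green; python3 - <<'E'
from g import *
from h import *
from cell import camera
for n in ("wrist","scene","top"):
  c=camera(n); cv2.imwrite(f"pics/{n}7.png",c["pixels"])
  for col in ("blue","green"):
    l,s,k=mask(c,col)
    for i in range(1,k):
      if s[i,4]>100:
        m=l==i; v,u=np.nonzero(m); P=deproj(c,m); P=P[P[:,2]>.172]
        Q=onplane(c,np.c_[u,v],.177)
        print(n,col,s[i],[cv2.minAreaRect((A[:,:2]*1000).astype(np.float32)) for A in (P,Q) if len(A)])
E
```

```text
t 24.375 tcp [0.5702 0.024  0.288 ] theta(tool yaw) 0.007 r 0.1099 g -0.0061
F rad,tan,z -0.36 -0.14 -0.08 w 0.0599
wrist blue [  67    0  133   14 1611] [((448.4740905761719, 150.80198669433594), (96.11791229248047, 8.602311134338379), 4.6642279624938965), ((448.9736328125, 150.1046142578125), (96.11289978027344, 9.247551918029785), 4.347358226776123)]
wrist green [ 260  142   33  119 3700] [((566.8208618164062, 17.309818267822266), (24.932126998901367, 96.45455169677734), 6.203328609466553), ((566.8170166015625, 18.441452026367188), (24.584537506103516, 96.59648132324219), 6.066676616668701)]
scene blue [341 218  30  29 355] [((448.66290283203125, 160.6494903564453), (98.04067993164062, 24.672887802124023), 6.336515426635742), ((449.2927551269531, 162.16725158691406), (97.15804290771484, 26.208921432495117), 6.3253889083862305)]
scene green [254 218  39  25 399] [((567.2095336914062, 16.99056625366211), (25.68292999267578, 97.42513275146484), 6.592220306396484), ((570.9144287109375, 19.22726821899414), (29.059293746948242, 98.84910583496094), 6.162533760070801)]
top blue [   0   98   38  110 3843] [((688.1436767578125, 819.5257568359375), (400.8983154296875, 147.21302795410156), 5.593497276306152)]
top blue [203 203  10  29 207] [((445.119140625, 157.255126953125), (91.42200469970703, 24.030338287353516), 5.977571964263916), ((445.01025390625, 156.91941833496094), (91.32752227783203, 23.43012046813965), 6.527611255645752)]
```

View pics/wrist7.png

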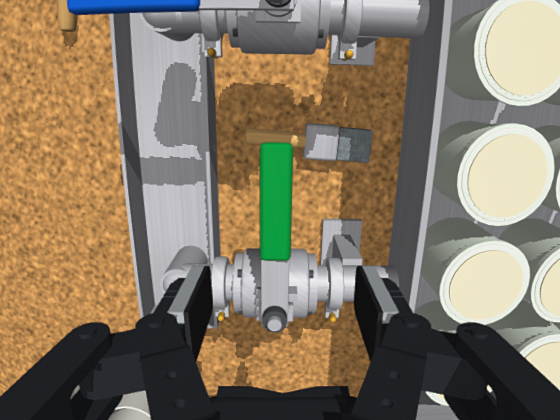

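View pics/scene7.png

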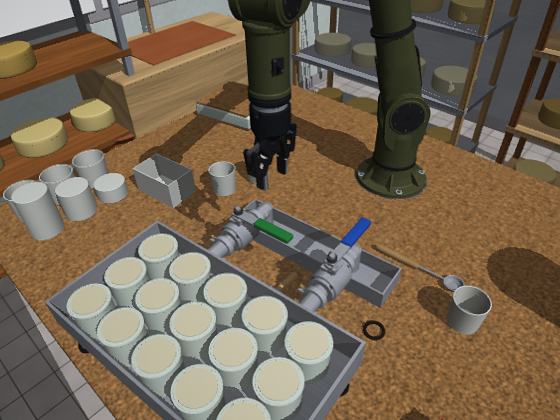

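Wrist view: the green sleeve at (260–293, 142–261) is shut at 6.1°, and blue is fully open at 6.3–6.6°, both consistent with the tray's yaw. The brush, gasket and other items are unmoved. The gripper is 11 cm above the levers.

```bash
python3 - <<'E'
from cell import job
print(job.finish_job())
E
```

```text
the job is handed in; nothing more can be done
None
```

I tested the blue valve first, then the green, pushing each lever with loosely straddling fingers and never clamping. The job was handed in at about 24.5 s of the 66 s allowed.

- **Blue valve, sound:** it swung all the way at about 3.5–5.6 N. I pushed it onto the open stop at about 12 N and left it fully open.
- **Green valve, binding:** it turned at about 3–4 N up to about 0.8 rad. There the force rose to about 10.7 N and held at rest. I stopped, swung it back at about 3–4 N, and pressed it onto the shut stop at about 13.5 N.

**Last checks:** the final pictures show blue open at 6.3–6.6° and green shut at 6.1°, both square with the tray to within measurement noise. The exception was a partial wrist view of blue, cut off at the picture's edge, which read about 4.5° and which I disregarded. The bystanders I could see in them looked unmoved. I compared them by eye, not by measurement, and the arm hid the jar in the last scene picture. The gripper was 11 cm clear of the levers with contact force near zero.

**Disagreements:**
- Green's first reading was 8.3°, about 0.03 rad off shut, so it may have started slightly ajar.
- I stopped green before the force reached the stated 13 N jump. The bind is judged from the rising force that held at rest.

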